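# Push the round-dish carrier home and start its scan

## Task

On the slide scanner, push the carrier with the round dish fully home against the stop with the fingertips, gently and without lifting it off the deck; then press the key at the head of that same bay all the way down and let it come back up. Leave the other carriers, the other keys and everything else on the bench as they are.

Things in the scene. Friction and masses are not known exactly. Their poses are not given: they have to be found in the camera images.
- deck: low slide scanner, bolted to the bench, turned up to 0.2 rad. Origin: centre of the loading deck at bench height; +x runs along the bays away from the robot, +y left. Black deck 400 mm wide, top 30 mm above the bench, from x = -140 mm to the white console (x 50 to 120, top 56 mm above the bench), whose upright front face is the stop of all four bays. Behind it a housing 60 mm high, x 120 to 190.
- carrier_round: carrier with one round glass dish (40 mm across, top 13 mm above the underside): loose aluminium tray 90 (x) x 50 (y) x 6 mm; origin at the centre of its underside, +x towards the stop. At its back (+x) end a lip 22 mm high meets the stop: fully home, the origin is at deck x = +5 mm. 85 to 170 g; starts in any bay, 12 to 32 mm short of the stop, slides with 1 to 3 N, stays where left.
- carrier_round_tab (a point): push point of the round-dish carrier: centre of the front (-x) face of the upright tab at its front end, 45 mm before its origin and 15 mm above its underside. Tab 24 mm wide, 5 mm thick, top 24 mm above the underside. All carriers have this tab.
- carrier_long: carrier with one long glass slide (72 x 24 mm); otherwise the same tray as the round-dish carrier; also part-way out in a bay. Leave alone.
- carrier_pair: carrier with two square glass plates (30 x 32 mm); otherwise the same tray; also part-way out in a bay. Leave alone.
- carrier_strips: carrier with four narrow glass strips laid crosswise (10 x 40 mm); otherwise the same tray; also part-way out in a bay. Leave alone.
- bay1 (a point): foot of the stop face of bay 1 on its centre line, at deck height: deck x = +50 mm, y = +90 mm. Steel ribs 6 mm wide and 8 mm high run on both sides of the bay for 130 mm before the stop; the carrier has 2 mm play each side.
- key1 (a joint): travel of the push key of bay 1, in m: 0 up, 0.006 fully down (about 5 N), springs back up by itself. The keys do nothing in the scene but move.
- key1_top (a point): centre of the top of the round black push key of bay 1 (22 mm across, in a small grey housing on the console); it stands at deck x = +88 mm on the centre line of bay 1 and is pressed straight down. Neighbouring keys are 60 mm apart.
- bay2 (a point): foot of the stop face of bay 2 on its centre line, at deck height: deck x = +50 mm, y = +30 mm. Steel ribs 6 mm wide and 8 mm high run on both sides of the bay for 130 mm before the stop; the carrier has 2 mm play each side.
- key2 (a joint): travel of the push key of bay 2, in m: 0 up, 0.006 fully down (about 5 N), springs back up by itself. The keys do nothing in the scene but move.
- key2_top (a point): centre of the top of the round black push key of bay 2 (22 mm across, in a small grey housing on the console); it stands at deck x = +88 mm on the centre line of bay 2 and is pressed straight down. Neighbouring keys are 60 mm apart.
- bay3 (a point): foot of the stop face of bay 3 on its centre line, at deck height: deck x = +50 mm, y = -30 mm. Steel ribs 6 mm wide and 8 mm high run on both sides of the bay for 130 mm before the stop; the carrier has 2 mm play each side.
- key3 (a joint): travel of the push key of bay 3, in m: 0 up, 0.006 fully down (about 5 N), springs back up by itself. The keys do nothing in the scene but move.
- key3_top (a point): centre of the top of the round black push key of bay 3 (22 mm across, in a small grey housing on the console); it stands at deck x = +88 mm on the centre line of bay 3 and is pressed straight down. Neighbouring keys are 60 mm apart.
- bay4 (a point): foot of the stop face of bay 4 on its centre line, at deck height: deck x = +50 mm, y = -90 mm. Steel ribs 6 mm wide and 8 mm high run on both sides of the bay for 130 mm before the stop; the carrier has 2 mm play each side.
- key4 (a joint): travel of the push key of bay 4, in m: 0 up, 0.006 fully down (about 5 N), springs back up by itself. The keys do nothing in the scene but move.
- key4_top (a point): centre of the top of the round black push key of bay 4 (22 mm across, in a small grey housing on the console); it stands at deck x = +88 mm on the centre line of bay 4 and is pressed straight down. Neighbouring keys are 60 mm apart.
- oil_bottle: small amber bottle, 28 mm across, 55 mm high, standing on the deck left of the bays; origin at the centre of its underside. Leave alone.
- petri: closed clear dish, 52 mm across, 13 mm high, on the deck right of the bays; origin at the centre of its underside. Leave alone.
- stain_jar: glass jar with white cap, 56 mm across, 75 mm high, on the bench to the left; origin at the centre of its underside. Leave alone.
- beaker: open glass beaker, 66 mm across, 80 mm high, on the bench to the left; origin at the centre of its underside. Leave alone.
- slide_box: flat box for slides, 85 x 100 x 35 mm, on the bench to the right; origin at the centre of its underside. Leave alone.
- spatula: lab spatula, 170 mm long, lying on the bench to the right. Leave alone.

How it is judged (in metres and radians):
On the way, in this order (a step that is already met when the one before it is completed fails the run):
1. the carrier with the round dish is pushed home against the stop (gap under 3.5 mm) (x of carrier_round in the frame of deck above 0.0015 m), for 0.2 s.
2. the key at the head of that carrier's bay is pressed down (at least 4.5 of its 6 mm) (x of carrier_round in the frame of deck above 0.0015 m and ((value of joint key1 above 0.0045 m and y of carrier_round in the frame of deck between 0.065 and 0.115 m) or (value of joint key2 above 0.0045 m and y of carrier_round in the frame of deck between 0.005 and 0.055 m) or (value of joint key3 above 0.0045 m and y of carrier_round in the frame of deck between -0.055 and -0.005 m) or (value of joint key4 above 0.0045 m and y of carrier_round in the frame of deck between -0.115 and -0.065 m))), for 0.02 s.
At the end, for the whole second after the job is handed in: The round-dish carrier lies flat on the deck at rest, its gap to the stop under 3.5 mm; all keys are up again (under 1.5 mm); the other three carriers are within 6 mm and the bystanders within 15 mm of where they started (x of carrier_round in the frame of deck above 0.0015 m and angle between carrier_round's own z axis and vertical below 0.05 rad and height (world z) of carrier_round below 0.034 m and linear speed of carrier_round below 0.01 m/s and value of joint each of key1, key2, key3, key4 below 0.0015 m and distance of each of carrier_long, carrier_pair, carrier_strips from where it was at the start of the episode below 0.006 m and distance of each of oil_bottle, petri, stain_jar, slide_box, beaker, spatula from where it was at the start of the episode below 0.015 m); the robot touches nothing.
It fails at once if the round-dish carrier is lifted (over 10 mm above the deck) or tipped (over 0.2 rad) (height (world z) of carrier_round above 0.04 m or angle between carrier_round's own z axis and vertical above 0.2 rad).
It fails at once if the round-dish carrier or the scanner is pushed with more than 30 N (contact force between any of the arm, the fingers and carrier_round above 30 N or contact force between any of the arm, the fingers and deck above 30 N).
It fails at once if a key of another bay is pressed by more than 2 mm ((value of joint key1 above 0.002 m and not (y of carrier_round in the frame of deck between 0.065 and 0.115 m)) or (value of joint key2 above 0.002 m and not (y of carrier_round in the frame of deck between 0.005 and 0.055 m)) or (value of joint key3 above 0.002 m and not (y of carrier_round in the frame of deck between -0.055 and -0.005 m)) or (value of joint key4 above 0.002 m and not (y of carrier_round in the frame of deck between -0.115 and -0.065 m))).
It fails at once if a key is pressed before the carrier is home (value of joint any of key1, key2, key3, key4 above 0.002 m and x of carrier_round in the frame of deck below 0.001 m).
It fails at once if another carrier is shifted or lifted by more than 6 mm, or a bystander by more than 15 mm (distance of any of carrier_long, carrier_pair, carrier_strips from where it was at the start of the episode above 0.006 m or distance of any of oil_bottle, petri, stain_jar, slide_box, beaker, spatula from where it was at the start of the episode above 0.015 m).
It also fails if it takes over 45 s, if anything falls off the work surface, if the arm or the gripper's body presses on something with over 40 N, if the wrist force passes 120 N, or if a joint passes its speed limit or range.

## Robot

A 7-joint arm with a two-finger parallel gripper is mounted at the origin on the work surface. World frame = base frame: x ahead of the robot, y to its left, z up, the work surface at z = 0. Lengths are in mm, angles in rad, forces in N, time in s.
With the tool pointing down it reaches from about 425 to 875 mm from the base axis. Payload 9.9 kg.
Tool frame: the origin (TCP) lies on the mounting face of the last link; the fingertips stand manip.tcp_to_tips ahead of it and the grasp point (between the pads) lies 155 mm ahead of it (manip.tcp_to_tips is the distance from the TCP to the fingertips, in mm); z points along the fingers, y is the line along which they close (so a half turn about z gives the same grasp; the last joint's range is limited). The gripper opens to 85 mm and grips with 20 to 120 N. Pads are 22 mm wide; open, the fingers measure 114 mm over their backs; the gripper's body (76 mm by 85 mm) begins 54 mm behind the grasp point. The pads swing forward as they close: fully open they stand 13 mm farther back than shut.
Start: joints at [1.08, 0.576, 0.025, 1.437, -0.015, 1.129, -0.057], TCP at [267.085, -619.919, 404.689] pointing down, gripper open.
Joint ranges: [-2.76, 2.76], [-0.34, 2.15], [-1.52, 1.57], [0.19, 2.46], [-1.09, 4.23], [0.17, 1.99], [-2.82, 2.82]. Speed limits (rad/s): [2.22, 2.22, 3.01, 3.01, 3.14, 3.14, 3.14].

## Interface

Orientations are given as a rotation vector (axis times angle).
In Python, from station import manip gives the robot as it stands.
- The arm moves only by the shell command python3 -m creep 'ROWS' [FORCE]. ROWS is JSON, a list of rows, each a list of 3 entries, a list of its own where there are three numbers: the closure in counts, from 0 (fully open) to 255 (shut), then the shift along the tool's x, y, z in mm, then the turn about the tool's z in degrees. In form: [[jaw, [x, y, z], turn], ...]. A call has 1 to 12 rows; each row is the pose to reach, as a shift and turn from the pose commanded when the call began, along the tool's axes at that moment; what a row does not reach only later rows make up. A row lasts 1/8 s, in which the tool goes at most 62.5 mm and 10.7 degrees, less where a joint would pass 70% of its speed; a pose out of reach is approached as far as the arm can. A call with a gripper value outside its range is refused whole. The fingers move at their own pace and stop on an object; FORCE is the grip in N (left out, the last holds). Time passes only in rows, so rows that repeat a pose let the fingers close. It gives the time, the measured TCP pose, the force, the opening and the grip force at its end, in the units of the state.
- manip.state(): the state, without advancing time (a new reading comes with each control period).
- manip.capture(name): name is "side" or "top" or "wrist"; returns a dict with "pixels" (384x512x3 uint8, red, green, blue), "depth" (384x512 float32, mm along the optical axis (not along the pixel's ray), 0 where there is no reading), "vfov" (degrees; the focal length in pixels is half the picture's height over the tangent of half this angle, whatever the lens; pixels are square), "cx", "cy" (the principal point, pixels), "world_to_cam" (4x4, takes a point from world to camera coordinates); the wrist camera has in their place "hand_eye" (4x4, takes a point from camera to tool coordinates, whose origin is the TCP and whose axes are the flange's). Camera axes: x right, y down, z forward; pixel columns grow to the right and rows downward; lengths in mm; the calibration is good to about 2 mm. The wrist camera is an equidistant fisheye: a pixel r from the principal point sees the ray r / f radians off the axis. A picture is of the moment at which its call begins: read the wrist's pose just before it.
- manip.hand_in(): hands the job in; it is judged then, once.
The state is a dict: "clock": time; "joints": joint angles; "joint_vel": joint speeds; "joint_torque": joint torques, N m; "ee_pos": TCP position; "tool_rot": TCP orientation; "ft_force": force on the tool from outside, world axes, zero at the start; "torque": the same for the moment, N m; "opening": finger opening in mm; "finger_force": force on a finger pad.
Only numpy, scipy, OpenCV 4.12 (cv2) and the standard library are available. Lean on these libraries where they do the work, as an engineer would, in place of code of your own. Each camera call takes 0.05 s, during which the arm holds its last target. There are 200 camera calls.

## Working session

There is one attempt and no reset: what is moved stays moved. The work goes in short steps, Python scripts to look and compute and a shell command to move; the robot and the scene stay as the last step left them, time stands still between calls to the robot, and variables do not carry over. Pictures are saved under pics/ and viewed, at most 10 in all, crops included, and the job is handed in when it is done.

```bash
mkdir -p pics; ls; python3 - <<'E'
from station import manip
import cv2,numpy as np
s=manip.state();print(s, manip.tcp_to_tips)
for n in("top","side"):
    c=manip.capture(n);cv2.imwrite(f"pics/{n}.png",c["pixels"][...,::-1])
    np.savez(f"{n}.npz",**c)
    print(n,c["vfov"],c["cx"],c["cy"],c["world_to_cam"].round(3).tolist())
E
```

```text
pics
{'clock': 0.0, 'joints': array([ 1.08021101,  0.5765653 ,  0.02482528,  1.43792518, -0.01499692,
        1.1289954 , -0.05649212]), 'joint_vel': array([ 0.00018534,  0.00063569, -0.00181198, -0.00120709, -0.00112356,
       -0.00075746,  0.00016687]), 'joint_torque': array([ 3.59506294e-05, -7.65761590e+01,  2.25101441e+00, -2.85975355e+01,
        1.55281147e-02,  1.26843620e-02, -1.14383664e-05]), 'ee_pos': array([ 267.0309203 , -619.75374124,  403.81361619]), 'tool_rot': array([-3.07519521e+00, -6.34336552e-01,  6.69131583e-04]), 'ft_force': array([-8.23935512e-04,  8.44398820e-01,  1.29605006e-01]), 'torque': array([ 0.00483379, -0.06085287, -0.08564347]), 'finger_force': 0.0, 'opening': 85.36157883475782} 173.4
top 44.89597340114125 256.6593697369326 191.42587517029486 [[0.002, -1.0, 0.005, -39.99], [-0.991, -0.003, -0.132, 556.599], [0.132, -0.005, -0.991, 1376.605], [0.0, 0.0, 0.0, 1.0]]
side 53.96698486117021 261.82779938364826 185.33680949680962 [[-0.93, -0.367, -0.004, 531.998], [-0.225, 0.58, -0.783, 186.987], [0.29, -0.727, -0.622, 1065.099], [0.0, 0.0, 0.0, 1.0]]
```

View pics/top.png

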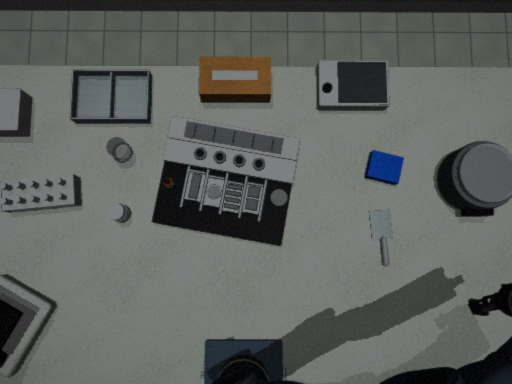

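View pics/side.png

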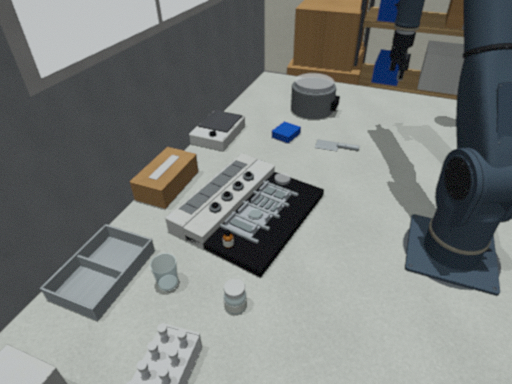

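The top view shows the scanner with the round dish in the second bay from the left (bay 2, dish near (214,190)). The keys are at (200,153), (220,157), (239,160) and (259,163). The side view agrees.

```bash
cat >h.py <<'E'
import numpy as np
from scipy.spatial.transform import Rotation as R
def ray(c,u,v,z):
    f=192/np.tan(np.radians(c["vfov"])/2); W=np.linalg.inv(c["world_to_cam"])
    d=W[:3,:3]@[(u-c["cx"])/f,(v-c["cy"])/f,1];o=W[:3,3]
    return o+d*(z-o[2])/d[2]
def wray(c,pos,rot,u,v,z):
    f=192/np.tan(np.radians(c["vfov"])/2);x,y=u-c["cx"],v-c["cy"];r=np.hypot(x,y);t=r/f
    d=np.array([np.sin(t)*x/r,np.sin(t)*y/r,np.cos(t)])
    Rm=R.from_rotvec(rot).as_matrix();H=c["hand_eye"]
    o=pos+Rm@H[:3,3];d=Rm@H[:3,:3]@d
    return o+d*(z-o[2])/d[2]
E
python3 - <<'E'
import numpy as np,cv2
from h import *
from station import manip
c=dict(np.load("top.npz"))
g=c["pixels"].max(2)
m=((g<45)*255).astype(np.uint8);m[:, :140]=0;m[:,310:]=0;m[:150]=0;m[260:]=0
n,l,st,_=cv2.connectedComponentsWithStats(m);k=1+st[1:,4].argmax();print(st[k])
cols=range(165,272,4);bot=[np.where(l[:,u]==k)[0].max()+.5 for u in cols]
p=np.array([ray(c,u,v,30)[:2] for u,v in zip(cols,bot)])
print("front angle",cv2.fitLine(p.astype(np.float32),cv2.DIST_HUBER,0,.01,.01).ravel())
K=np.array([ray(c,u,v,66) for u,v in((200,153),(220,157),(239,160),(259,163))]);print(K)
d=K[0]-K[3];th=np.arctan2(-d[0],d[1]);print("yaw from keys",th)
print("dish",ray(c,214,190,43))
s=manip.state();print(R.from_rotvec(s["tool_rot"]).as_matrix().round(3))
E
```

```text
[ 152  161  140   85 4820]
front angle [1.7326795e-01 9.8487473e-01 4.2733557e+02 7.7391792e+01]
[[668.98648644 132.51719566  66.        ]
 [656.93395242  72.18893242  66.        ]
 [647.95122395  14.99764624  66.        ]
 [638.99041155 -45.12386642  66.        ]]
yaw from keys -0.16727980836830403
dish [559.85754271  90.78175936  43.        ]
[[ 0.918  0.396 -0.001]
 [ 0.396 -0.918  0.001]
 [-0.    -0.002 -1.   ]]
```

```bash
python3 -m creep '[[255,[52,-28,0],5],[255,[103,-56,0],10],[255,[154,-84,0],15],[255,[206,-112,0],20],[255,[257,-140,0],25],[255,[308,-168,0],30],[255,[359,-194,0],33],[255,[375,-250,0],33],[255,[391,-306,0],33],[255,[407,-362,0],33],[255,[423,-418,0],33],[255,[430,-430,0],33]]' 20
```

```text
clock: 1.6
ee_pos: [491.2, -51.0, 404.6]
tool_rot: [-3.13, 0.257, 0.001]
ft_force: [-0.7, -1.0, -0.5]
opening: -0.2
finger_force: 0.0
```

```bash
python3 - <<'E'
from h import *
from station import manip
s=manip.state();p=s["ee_pos"];M=R.from_rotvec(s["tool_rot"]).as_matrix()
print(p,M.round(3).tolist(),s["joints"].round(2))
print(M.T@(np.array([470,105,320])-p))
E
```

```text
[491.23430349 -51.04941813 404.6319882 ] [[0.987, -0.163, -0.001], [-0.163, -0.987, 0.001], [-0.001, -0.001, -1.0]] [-0.06  0.31  0.09  1.91 -0.04  0.93 -1.69]
[ -46.28779944 -150.39183549   84.88006486]
```

```bash
python3 -m creep '[[255,[-14,-45,25],0.4],[255,[-28,-90,50],0.4],[255,[-42,-135,75],0.4],[255,[-46,-150,85],0.4],[255,[-46,-150,85],0.4],[255,[-46,-150,85],0.4]]' && python3 - <<'E'
from station import manip
import numpy as np,cv2
s=manip.state();c=manip.capture("wrist")
np.savez("w1.npz",pos=s["ee_pos"],rot=s["tool_rot"],**c)
cv2.imwrite("pics/w1.png",c["pixels"][...,::-1]);print(s["ee_pos"],s["tool_rot"],c["vfov"],c["cx"],c["cy"],c["hand_eye"].round(3))
E
```

```text
clock: 2.35
ee_pos: [472.3, 99.1, 320.2]
tool_rot: [3.129, -0.28, 0.001]
ft_force: [-0.5, -1.1, -0.1]
opening: 0.1
finger_force: 0.0
[472.3433672   99.06278066 320.23647659] [ 3.12853019e+00 -2.79860947e-01  1.41705384e-03] 65.70646984690485 256.18674373753805 191.60130706257016 [[-0.0000e+00 -9.5300e-01 -3.0400e-01  7.8314e+01]
 [ 1.0000e+00  0.0000e+00 -1.0000e-03 -5.8100e-01]
 [ 1.0000e-03 -3.0400e-01  9.5300e-01  3.0985e+01]
 [ 0.0000e+00  0.0000e+00  0.0000e+00  1.0000e+00]]
```

View pics/w1.png

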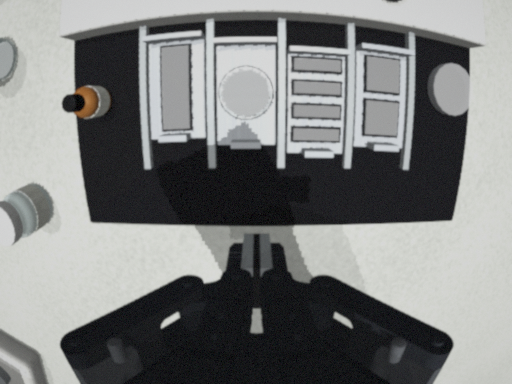

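The wrist view shows the dish carrier in bay 2, with the dish centre at (246,93), tab top near (245,144) and ribs at columns 211 and 281. The front deck corners are at (91,221) and (453,219).

```bash
cat >>h.py <<'E'
def loc(c,u,v,z): return wray(c,c["pos"],c["rot"],u,v,z)
E
python3 - <<'E'
from h import *
import cv2
c=dict(np.load("w1.npz"))
a,b=loc(c,91,221,30),loc(c,453,219,30)
d=a-b;th=np.arctan2(-d[0],d[1]);print("corners",a,b,np.linalg.norm(d),"yaw",th)
x=np.array([np.cos(th),np.sin(th),0]);y=np.array([-x[1],x[0],0])
O=(a+b)/2+140*x;print("deck O",O)
for n,u,v,z in(("dish",246,93,43),("tab",245,144,54),("ribL",212,165,38),("ribR",281,165,38),("ribLL",148,165,38),("ribRR",406,168,38)):
    p=loc(c,u,v,z);print(n,p.round(1),"deck",((p-O)@x).round(1),((p-O)@y).round(1))
print("key2 est",O+88*x+30*y)
M=R.from_rotvec(c["rot"]).as_matrix();print("tool yaw",np.arctan2(M[1,0],M[0,0]))
t=O-66*x+30*y; 
q=c["pos"]+M@[0,0,173.4];print("tips deck",(q-O)@x,(q-O)@y,q)
E
```

```text
corners [467.40279947 279.16648047  30.        ] [ 397.72175    -110.79634372   30.        ] 396.13943619173153 yaw -0.17682026317062413
deck O [570.37939265  59.55902503  30.        ]
dish [556.9  92.8  43. ] deck -19.1 30.4
tab [516.8 100.7  54. ] deck -60.0 31.1
ribL [501.8 133.5  38. ] deck -80.6 60.7
ribR [491.   74.5  38. ] deck -80.8 0.7
ribLL [513.2 191.7  38. ] deck -79.5 120.0
ribRR [468.9 -43.8  38. ] deck -81.7 -119.6
key2 est [662.28430462  73.61203733  30.        ]
tool yaw -0.17843373104263183
tips deck -103.29166972662267 21.558529900031015 [472.49040026  98.95045069 146.83657531]
```

```bash
python3 -m creep '[[255,[10,-9,40],0],[255,[10,-9,80],0],[255,[10,-9,102],0],[255,[10,-9,102],0],[255,[10,-9,102],0]]' && cat >>h.py <<'E'
def tip(s,O=np.array([570.4,59.6,0]),th=-0.177):
    x=np.array([np.cos(th),np.sin(th),0]);y=np.array([-x[1],x[0],0])
    M=R.from_rotvec(s["tool_rot"]).as_matrix();q=s["ee_pos"]+M@[0,0,173.4]
    return "tip deck",((q-O)@x).round(1),((q-O)@y).round(1),q[2].round(1),"yaw",np.arctan2(M[1,0],M[0,0]).round(3),"F",s["ft_force"].round(1)
E
cat >look.py <<'E'
from h import *;import sys,cv2
from station import manip
s=manip.state();print(*tip(s))
n=sys.argv[1];c=manip.capture("wrist");np.savez(n+".npz",pos=s["ee_pos"],rot=s["tool_rot"],**c)
cv2.imwrite(f"pics/{n}.png",c["pixels"][...,::-1])
E
python3 look.py w2
```

```text
clock: 3.02
ee_pos: [483.8, 107.2, 218.8]
tool_rot: [-3.129, 0.278, -0.002]
ft_force: [-0.2, 0.3, 0.5]
opening: 0.0
finger_force: 0.0
tip deck -93.4 31.7 45.4 yaw -0.177 F [-0.2  0.3  0.5]
```

View pics/w2.png

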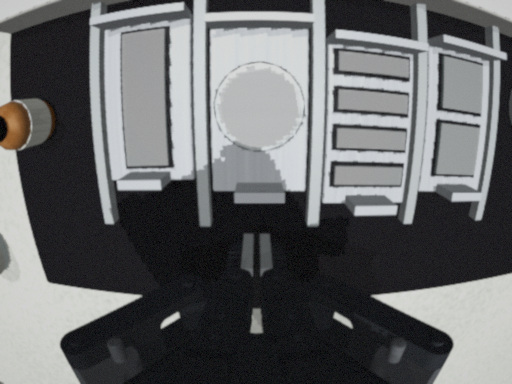

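Fingertips at column 257 are lined up with the tab at (260,195), about 20 mm short of it. I'll push slowly.

```bash
python3 -m creep '[[255,[7,0,1],0],[255,[12,0,1],0],[255,[15,0,1],0],[255,[18,0,1],0],[255,[20,0,1],0],[255,[22,0,1],0],[255,[24,0,1],0],[255,[26,0,1],0],[255,[28,0,1],0],[255,[30,0,1],0],[255,[31,0,1],0],[255,[31,0,1],0]]' && python3 -c "
from h import *;from station import manip
print(*tip(manip.state()))"
```

```text
clock: 4.58
ee_pos: [513.8, 102.4, 216.7]
tool_rot: [-3.129, 0.276, -0.0]
ft_force: [-0.6, -0.1, -0.0]
opening: -0.0
finger_force: 0.0
tip deck -63.2 32.2 43.3 yaw -0.176 F [-0.6 -0.1 -0. ]
```

```bash
python3 -m creep '[[255,[1,0,0],0],[255,[2,0,0],0],[255,[3,0,0],0],[255,[4,0,0],0],[255,[5,0,0],0],[255,[6,0,0],0],[255,[6,0,0],0]]' && python3 look.py w3
```

```text
clock: 5.45
ee_pos: [519.8, 101.3, 216.7]
tool_rot: [-3.129, 0.276, -0.001]
ft_force: [0.2, -0.4, 0.6]
opening: -0.1
finger_force: 0.1
tip deck -57.1 32.2 43.3 yaw -0.176 F [ 0.2 -0.4  0.6]
```

View pics/w3.png

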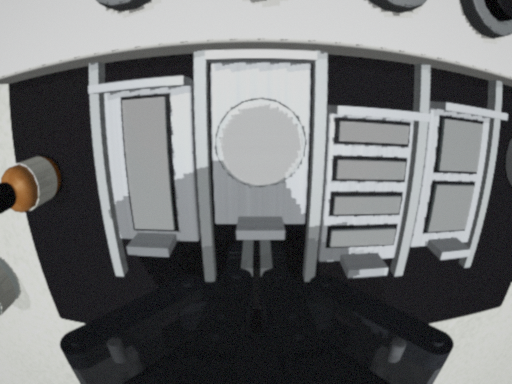

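The tab (260,228) is against the fingers and the lip (row 55) is now close to the console edge. I'll continue until the force rises.

```bash
python3 -m creep '[[255,[1,0,0],0],[255,[2,0,0],0],[255,[3,0,0],0],[255,[3,0,0],0]]';python3 -m creep '[[255,[1,0,0],0],[255,[1,0,0],0]]' 
```

```text
clock: 6.0
ee_pos: [522.6, 100.8, 216.7]
tool_rot: [3.129, -0.276, -0.0]
ft_force: [-1.1, 0.2, -0.1]
opening: -0.4
finger_force: 0.6
clock: 6.25
ee_pos: [522.9, 100.8, 216.6]
tool_rot: [3.129, -0.276, -0.003]
ft_force: [-4.5, 0.8, 2.9]
opening: 0.1
finger_force: 2.6
```

```bash
python3 -m creep '[[255,[1,0,0],0],[255,[1,0,0],0]]';python3 -c "
from h import *;from station import manip
print(*tip(manip.state()))"
```

```text
clock: 6.5
ee_pos: [523.2, 100.8, 216.5]
tool_rot: [3.129, -0.275, -0.005]
ft_force: [-7.7, 1.1, 6.7]
opening: 0.0
finger_force: 4.1
tip deck -54.3 32.1 43.1 yaw -0.176 F [-7.7  1.1  6.7]
```

```bash
python3 -m creep '[[255,[-6,0,0],0],[255,[-15,0,0],0],[255,[-20,0,-40],0],[255,[-20,0,-90],0],[255,[-20,0,-102],0],[255,[-20,0,-102],0],[255,[-20,0,-102],0]]' && python3 look.py w4
```

```text
clock: 7.38
ee_pos: [504.4, 103.9, 317.5]
tool_rot: [3.129, -0.276, -0.003]
ft_force: [-1.0, -0.5, -0.0]
opening: 0.1
finger_force: 0.0
tip deck -73.0 31.9 144.1 yaw -0.176 F [-1.  -0.5 -0. ]
```

View pics/w4.png

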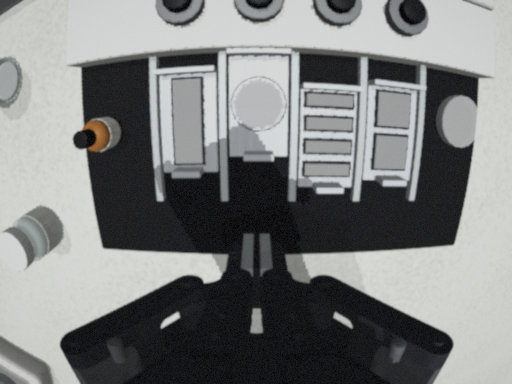

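The lip (row 50) is now flush with the console edge, so the carrier is home. Key 2 is near (261,5). Next I'll measure the key and the carrier.

```bash
python3 - <<'E'
from h import *
c=dict(np.load("w4.npz"))
a,b=loc(c,104,247,30),loc(c,455,244,30);d=a-b;th=np.arctan2(-d[0],d[1])
x=np.array([np.cos(th),np.sin(th),0]);y=np.array([-x[1],x[0],0]);O=(a+b)/2+140*x
print("O",O,th)
O=np.array([570.4,59.6,0])
for n,u,v,z in(("dish",258,103.5,43),("tab",258,157,54),("key1",181,4,70),("key2",261,5,70),("key3",339,5,70),("key4",412,15,70)):
    p=loc(c,u,v,z);print(n,p.round(1),"deck",((p-O)@x).round(1),((p-O)@y).round(1),c["depth"][int(v),int(u)])
# height from depth near keys (fisheye)
f=192/np.tan(np.radians(c["vfov"])/2);M=R.from_rotvec(c["rot"]).as_matrix();H=c["hand_eye"]
def P(u,v):
    X,Y=u-c["cx"],v-c["cy"];r=np.hypot(X,Y);t=r/f;D=c["depth"][v,u]
    q=np.array([np.tan(t)*X/r,np.tan(t)*Y/r,1])*D
    return (c["pos"]+M@(H[:3,:3]@q+H[:3,3])).round(1)
for u,v in((261,4),(258,6),(412,15),(412,12),(340,4),(300,30),(258,100),(340,225)):print(u,v,P(u,v))
E
```

```text
O [570.18917791  58.21122883  30.        ] -0.17934506155771346
dish [578.   89.8  43. ] deck 2.1 31.1 230.84628
tab [536.4  97.3  54. ] deck -40.1 31.0 236.34937
key1 [665.1 131.8  70. ] deck 80.3 87.9 176.51837
key2 [651.   74.8  70. ] deck 76.6 29.4 180.63112
key3 [644.6  17.6  70. ] deck 80.5 -28.1 176.02904
key4 [635.4 -43.4  70. ] deck 82.4 -89.7 176.80884
261 4 [649.8  75.1  76.1]
258 6 [649.2  77.4  74.4]
412 15 [633.7 -39.   77.1]
412 12 [635.8 -38.7  78.5]
340 4 [643.2  19.2  77.4]
300 30 [630.5  48.   56.1]
258 100 [580.9  89.3  44.4]
340 225 [452.3  30.7  28.8]
```

```bash
python3 -m creep '[[255,[45,1,0],0],[255,[90,1,0],0],[255,[135,1,0],0],[255,[159,1,15],0],[255,[159,1,35],0],[255,[159,1,35],0],[255,[159,1,35],0]]' && python3 look.py w5; python3 -c "
import cv2
a=cv2.imread('pics/w4.png')[25:85,190:330];a=cv2.resize(a,None,fx=4,fy=4,interpolation=2)
b=cv2.imread('pics/w5.png');b=cv2.copyMakeBorder(b,0,0,0,560-512,0)
a=cv2.convertScaleAbs(a,alpha=1.3)
import numpy as np;cv2.imwrite('pics/w5b.png',cv2.resize(np.vstack([a[40:200],b[:,:560]]),None,fx=1,fy=1))"
```

```text
clock: 8.3
ee_pos: [661.1, 75.3, 283.6]
tool_rot: [3.129, -0.276, -0.001]
ft_force: [-0.1, 0.2, -0.5]
opening: 0.2
finger_force: 0.0
tip deck 86.4 31.3 110.2 yaw -0.176 F [-0.1  0.2 -0.5]
```

View pics/w5b.png

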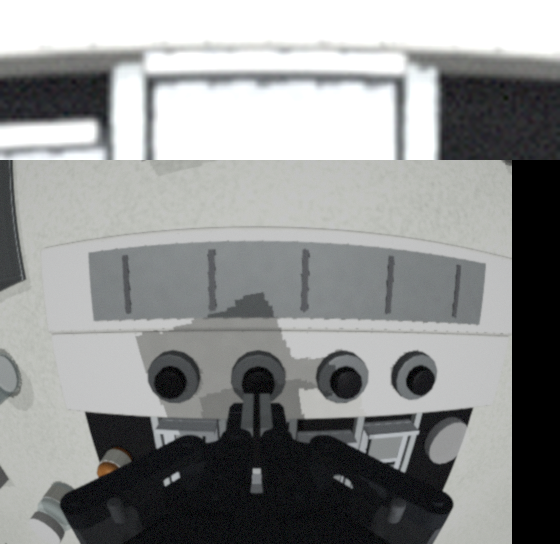

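The upper crop shows the lip flush with the console. In the lower picture the key tops are at about (170,222), (258,219), (346,223) and (420,220) in wrist pixels.

```bash
python3 - <<'E'
from h import *
c=dict(np.load("w5.npz"));O=np.array([570.4,59.6,0]);th=-.177
x=np.array([np.cos(th),np.sin(th),0]);y=np.array([-x[1],x[0],0])
g=c["pixels"].max(2)
print("dark rows col258",[int(v) for v in g[195:245,258]])
for n,u,v in(("key1",170,222),("key3",346,223),("key4",420,220),("key2",258,219)):
    p=loc(c,u,v,77);print(n,"deck",((p-O)@x).round(1),((p-O)@y).round(1))
E
```

```text
dark rows col258 [84, 85, 83, 84, 78, 80, 79, 81, 81, 77, 73, 46, 24, 22, 13, 9, 19, 27, 32, 27, 23, 22, 21, 20, 17, 23, 18, 23, 6, 17, 17, 3, 19, 20, 20, 1, 8, 16, 20, 28, 24, 23, 22, 24, 25, 22, 28, 24, 24, 22]
key1 deck 87.6 89.1
key3 deck 86.9 -27.7
key4 deck 87.5 -85.6
key2 deck 90.3 30.9
```

```bash
python3 -m creep '[[255,[1.5,0,15],0],[255,[1.5,0,26],0],[255,[1.5,0,30],0],[255,[1.5,0,30],0]]';python3 -m creep '[[255,[0,0,1],0],[255,[0,0,2],0],[255,[0,0,3],0],[255,[0,0,4],0],[255,[0,0,4],0]]' ; python3 -c "
from h import *;from station import manip
print(*tip(manip.state()))"
```

```text
clock: 8.85
ee_pos: [662.6, 74.9, 253.2]
tool_rot: [3.129, -0.276, -0.001]
ft_force: [0.5, 0.1, 0.7]
opening: 0.0
finger_force: 0.0
clock: 9.48
ee_pos: [662.8, 74.9, 249.9]
tool_rot: [-3.129, 0.276, -0.001]
ft_force: [0.6, 0.0, 2.4]
opening: 0.3
finger_force: 1.2
tip deck 88.4 31.3 76.5 yaw -0.176 F [0.6 0.  2.4]
```

Contact at about z = 77; I'll keep pressing.

```bash
python3 -m creep '[[255,[0,0,1],0],[255,[0,0,2],0],[255,[0,0,3],0],[255,[0,0,3],0]]';python3 -m creep '[[255,[0,0,1],0],[255,[0,0,2],0],[255,[0,0,2],0]]' ;python3 -m creep '[[255,[0,0,1],0],[255,[0,0,1.5],0],[255,[0,0,1.5],0]]'
```

```text
clock: 9.98
ee_pos: [662.8, 74.9, 246.8]
tool_rot: [-3.129, 0.276, -0.001]
ft_force: [0.3, -0.0, 3.6]
opening: 0.2
finger_force: 2.1
clock: 10.35
ee_pos: [662.8, 74.9, 245.5]
tool_rot: [-3.129, 0.276, -0.001]
ft_force: [-1.5, -0.2, 11.3]
opening: 0.2
finger_force: 5.4
clock: 10.72
ee_pos: [662.8, 74.9, 245.3]
tool_rot: [-3.129, 0.277, -0.002]
ft_force: [-5.6, -1.4, 22.7]
opening: 0.1
finger_force: 11.0
```

Bottomed out at about 6 mm of travel with the force jump. Now I'll retreat and check.

```bash
python3 -m creep '[[255,[0,0,-4],0],[255,[0,0,-10],0],[255,[0,0,-40],0],[255,[0,0,-75],0],[255,[-50,0,-75],0],[255,[-100,0,-75],0],[255,[-150,0,-75],0],[255,[-162,0,-75],0],[255,[-162,0,-75],0],[255,[-162,0,-75],0]]' && python3 look.py w6
```

```text
clock: 11.98
ee_pos: [504.4, 103.1, 318.2]
tool_rot: [-3.129, 0.277, -0.001]
ft_force: [0.4, -0.9, 0.3]
opening: 0.1
finger_force: 0.0
tip deck -72.4 31.2 144.8 yaw -0.177 F [ 0.4 -0.9  0.3]
```

View pics/w6.png

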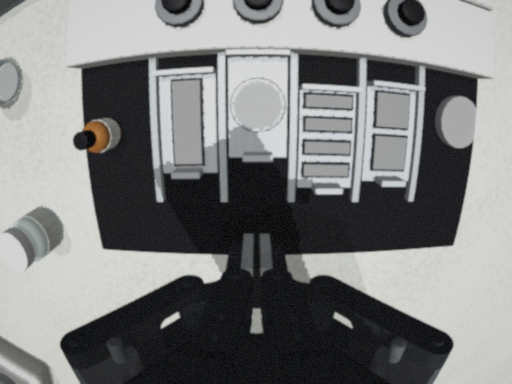

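The carrier is home with its lip flush at row 50. Everything else is where it was, and the keys are up.

```bash
python3 -c "
from station import manip
print(manip.hand_in())"
```

```text
the job is handed in; nothing more can be done
None
```

I pushed the round-dish carrier in bay 2 home against the stop, pressed key 2 down about 6 mm and let it back up, and handed the job in; the last picture showed everything else in place, but hand-in returned no verdict.

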